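# Set the punch guide plate and torque its wedge clamp to the click

### The job

Take the punch guide plate off its sloped rest by its orange handle and set it down gently on the punching block, cut corners over the block's cut corners, so that its skirt drops fully over the block and it lies flat; let go of it. Then swing the torque wrench that sits on the clamp bolt clockwise (seen from above) until its handle breaks over at the neck, stop there without forcing the bolt any further, and let the handle spring back straight. Leave the tape measure, marker, rotary cutter and buckle where they lie.

Things in the scene. Friction and masses are not known exactly. Their poses are not given: they have to be found in the camera images.
- plate: Punch guide plate, loose, 0.3-0.5 kg: aluminium, 136 (x) x 96 mm (y), the two corners at its +x end cut at 45 deg. Skirt 22 mm high, 6 mm thick (124 x 84 mm inside: 2 mm clear of the block all round), 8 mm top, six brass bushes, orange bar handle. Origin: centre of the skirt's lower edge, z out of the top. Starts tipped 30 deg on the rest, cut corners uphill, handle leaning to the robot.
- plate_handle (a point): Middle of the plate's orange bar handle, 64 mm above the plate's origin along the plate's z; axes as the plate's. The bar is 94 mm long along x, 16 mm wide along y, 14 mm high; its underside is 27 mm above the plate's top. The bushes, 5 mm high, stand 21 mm either side of the bar's centre line.
- rest: Grey sheet-metal rest, fixed, that holds the plate at the start. Its panel rises at 30 deg from its -x end (nearest the robot) to its +x end; lip at the lower end; side cheeks, 118 mm apart over all, stand 12 mm above the panel, 7 mm beside the plate. About 155 mm long, 115 mm high at the back. Origin: centre of its underside, on the table.
- block: Punching block, fixed: green base 190 (x) x 150 mm (y -63 to +87), 16 mm high; on it a steel block 120 x 80 mm, top 44 mm above the table, its last 5 mm tapered (3 mm in all round), the two corners at its +x end cut at 45 deg like the plate's. Clamp, bolt and wrench stand on its +y side. Origin: on the table under the steel block's centre, z up.
- seat (a point): Where the plate's origin lies when fully seated, axes along the block's: 25 mm above the table at the block's centre. Spacers under the plate's top (19 mm above its origin) then rest on the block, so the skirt meets the block's top 19 mm before it is home. The clamp may later push the plate up to 2 mm toward the block's -y.
- bolt_axis (a point): Point on the vertical axis of the clamp bolt, at the height of the wrench (60 mm above the table), 70 mm from the block's centre along the block's +y; axes as the block's.
- clamp_bolt (a joint): Angle of the clamp bolt with the wrench head fixed on it, rad, growing clockwise from above (tightening). At 0 the wrench points 2.2 rad counterclockwise of the block's +x; starts at 0.05 to 0.35. Grows stiffer, from about 0.3 to 1.9 N m near 0.85 rad, where the wrench breaks over; stays where left. It closes the clamp's steel jaw (7.5 mm/rad) on the plate's +y side.
- wrench_handle (a joint): Break-over of the handle against the wrench head, rad: 0 straight, growing clockwise to a stop at 0.30. Hinge: vertical pin 30 mm from the bolt axis. Gives way at 1.5 N m at the pin (about 12 N pushed squarely at the grip), its resistance then falling to about a third; springs back straight when let go. Pushed past its stop it over-tightens the bolt.
- wrench_grip (a point): Middle of the wrench's black ribbed grip, 155 mm from the bolt axis along the straight wrench, 60 mm above the table; x points outward along the handle, z up. The grip is a level round bar 24 mm thick and 88 mm long; the wrench ends 201 mm from the bolt axis.
- tape_measure: Yellow tape measure case, 69 x 68 x 31 mm, origin under its centre; leave it alone.
- marker: Dark marker with a red cap, 137 x 17 x 20 mm, lying, origin under its centre; leave it alone.
- rotary_cutter: Yellow rotary cutter, 152 x 45 x 16 mm, lying, origin under its centre; leave it alone.
- buckle_a: Dark green side-release buckle, 62 x 43 x 11 mm, lying, origin under its centre; leave it alone.

How it is judged:
By the outcome, as a careful person would: the job done as asked, in the order asked, and still so for the second after the job is handed in, with the robot touching nothing.
It also fails if it takes over 61 s, if anything falls off the work surface, if the arm or the gripper's body presses on something with over 40 N, if the wrist force passes 120 N, or if a joint passes its speed limit or range.

### The arm

A 6-joint arm with a two-finger parallel gripper is mounted at the origin on a cart in front of the work surface, level with it; the furniture and walls round the work are solid. World frame = base frame: x ahead of the robot, y to its left, z up, the work surface at z = 0. Lengths are in m, angles in rad, forces in N, time in s.
With the tool pointing down it reaches from about 0.4 to 0.925 m from the base axis. Payload 12.5 kg.
Tool frame: the origin (TCP) lies on the front face of the gripper's body, between the roots of the fingers; the fingertips stand 78 mm ahead of it and the grasp point (between the pads) lies 59 mm ahead of it; z points along the fingers, y is the line along which they close (so a half turn about z gives the same grasp; the last joint's range is limited). The gripper opens to 95 mm and grips with 3 to 60 N. Pads are 20 mm wide; open, the fingers measure 119 mm over their backs; the gripper's body (75 mm by 180 mm) begins 59 mm behind the grasp point.
Start: joints at [1.031, 0.491, 1.559, -0, 1.092, -0.106], TCP at [0.263, 0.567, 0.292] pointing down, gripper open.
Joint ranges: [-3.1, 3.1], [-0.84, 2.19], [0.05, 2.79], [-1.13, 4.28], [0.06, 2.93], [-2.69, 2.69]. Speed limits (rad/s): [2.22, 2.22, 2.79, 3.14, 3.14, 3.14].

### API

Orientations are given as a 3x3 rotation matrix whose columns are the frame's x, y, z axes.
In Python, from bench import robot gives the robot as it stands. Calls block until the motion is done:
- robot.movep(position, orientation): joint-space move of the TCP to a pose.
- robot.move_linear(position, frame=None, rate=0.15, f_stop=None): straight line of the TCP; frame=None keeps the orientation; rate is the mean speed in m/s. With f_stop (N) it stops when the force on the tool has changed by that much, and returns True; else False.
- robot.set_joints(angles): joint-space move.
- robot.gripper_to(opening): finger opening in m; the grip force is fixed at half the most; returns when the fingers have stopped.
- robot.pause(seconds).
- robot.inverse_kinematics(position, orientation): joint angles nearest the present ones, or None.
- robot.snapshot(name): name is "scene" or "top" or "wrist"; returns the picture (480x640x3 uint8, red, green, blue); there is no depth.
- robot.get_calibration(name): a dict with "K" (3x3 intrinsics, pixels), "rvec" (rotation vector, rad) and "tvec" (3), from world to camera coordinates, as OpenCV has them. Camera axes: x right, y down, z forward; pixel columns grow to the right and rows downward; lengths in m; the calibration is good to about 2 mm. The wrist camera is an equidistant fisheye: a pixel r from the principal point sees the ray r / f radians off the axis. A picture is of the moment at which its call begins: read the wrist's pose just before it. get_calibration takes no time and is no camera call; for the wrist camera it gives the pose at the moment of the call.
A pose or a line that the arm cannot do raises robot.MotionError and nothing moves.
- robot.job_done(): hands the job in; it is judged then, once.
Trained networks look in the newest picture that a camera, given by its name, has taken for a name from the list of things; names that differ only in an ending like _2 or _b are one class to them, and where a whole thing is asked for, a point or a joint stands for the part that bears it (a point fixed in the world has none). Each returns a list of dicts, best first, with "confidence" (0 to 1); they miss things now and then, are a little off and sometimes report something else, mostly with a low value. They report only what shows in the picture. A call takes as long as a camera call.
- robot.look_for(camera, label): "extent" ([left, top, right, bottom] in pixels, round what is visible of it).
- robot.silhouettes(camera, label): "pixels" (480x640 bool, what is visible of it) and "extent" ([left, top, right, bottom] in pixels, round what is visible of it).
- robot.spot_point(camera, label): "at" ([row, column] in pixels: a listed point, or the origin of a listed thing).
Readings, each from a call of its own:
- robot.get_t(): time.
- robot.get_joint_pos(): joint angles.
- robot.get_dq(): joint speeds.
- robot.get_joint_torque(): joint torques, N m.
- robot.get_position(): TCP position.
- robot.get_orientation(): TCP orientation.
- robot.get_wrist_force(): force on the tool from outside, world axes, zero at the start.
- robot.get_wrist_torque(): the same for the moment, N m.
- robot.get_finger_gap(): finger opening in m.
- robot.get_finger_force(): force on a finger pad.
Only numpy, scipy, OpenCV 4.12 (cv2) and the standard library are available. Lean on these libraries where they do the work, as an engineer would, in place of code of your own. Each camera call takes 0.05 s, during which the arm holds its last target. There are 200 camera calls.

## Working session

There is one attempt and no reset: what is moved stays moved. The work goes in short steps, each a Python script; the robot and the scene stay as the last script left them, time stands still between calls to the robot, and variables do not carry over. Pictures are saved under pics/ and viewed, at most 10 in all, crops included, and the job is handed in when it is done.

```bash
ls; mkdir -p pics
cat > h.py <<'E'
import numpy as np, cv2
from bench import robot
def save(n,f,img=None):
    im=robot.snapshot(n) if img is None else img
    cv2.imwrite('pics/'+f,cv2.cvtColor(im,cv2.COLOR_RGB2BGR)); return im
def cal(n):
    c=robot.get_calibration(n); R=cv2.Rodrigues(np.array(c['rvec'],float))[0]
    return np.array(c['K'],float),R,np.array(c['tvec'],float).ravel()
def proj(P,c,fish=False):
    K,R,t=c; p=np.atleast_2d(P)@R.T+t
    if fish:
        r=np.linalg.norm(p[:,:2],axis=1); th=np.arctan2(r,p[:,2]); d=p[:,:2]/r[:,None]*th[:,None]
    else: d=p[:,:2]/p[:,2:]
    return np.c_[d[:,0]*K[0,0]+K[0,2],d[:,1]*K[1,1]+K[1,2]]
def ray(uv,c,fish=False):
    K,R,t=c; x=(uv[0]-K[0,2])/K[0,0]; y=(uv[1]-K[1,2])/K[1,1]
    if fish:
        r=np.hypot(x,y); d=np.array([x/r*np.sin(r),y/r*np.sin(r),np.cos(r)])
    else: d=np.array([x,y,1.])
    d=R.T@d; return -R.T@t,d/np.linalg.norm(d)
def atz(uv,c,z,fish=False):
    o,d=ray(uv,c,fish); return o+d*(z-o[2])/d[2]
def tri(rays):
    A=sum(np.eye(3)-np.outer(d,d) for o,d in rays); b=sum((np.eye(3)-np.outer(d,d))@o for o,d in rays)
    return np.linalg.solve(A,b)
E
python3 - <<'E'
from h import *
a=save('scene','s1.png'); b=save('top','t1.png'); w=save('wrist','w1.png')
for n in ['scene','top','wrist']:
    c=cal(n); print(n,c[0].ravel().round(1),(-c[1].T@c[2]).round(3))
    for l in ['plate_handle','plate','rest','block','seat','bolt_axis','wrench_grip']:
        r=robot.spot_point(n,l); print(l,[(np.round(q['at'],1).tolist(),round(q['confidence'],2)) for q in r[:2]])
np.set_printoptions(suppress=True)
print(robot.get_t())
E
```

```text
pics
scene [512.3   0.  316.5   0.  512.3 243.2   0.    0.    1. ] [-0.094 -0.818  0.688]
plate_handle [([314.0, 395.3], 0.7), ([355.1, 404.6], 0.26)]
plate [([331.8, 404.3], 0.66)]
rest [([355.7, 405.0], 0.89)]
block [([272.4, 313.6], 0.92), ([265.3, 314.8], 0.36)]
seat [([267.1, 313.1], 0.96)]
bolt_axis [([240.4, 305.8], 0.67)]
wrench_grip [([222.4, 261.5], 0.82)]
top [524.6   0.  314.5   0.  524.6 235.3   0.    0.    1. ] [0.253 0.011 1.582]
plate_handle [([264.1, 432.7], 0.61)]
plate [([259.0, 429.2], 0.81)]
rest [([258.6, 426.8], 0.82)]
block [([248.2, 317.3], 0.83)]
seat []
bolt_axis [([242.7, 291.2], 0.82)]
wrench_grip [([250.8, 243.9], 0.89)]
wrist [371.6   0.  320.4   0.  371.6 237.7   0.    0.    1. ] [0.186 0.601 0.385]
plate_handle []
plate [([475.0, 1.1], 0.72)]
rest [([457.9, 21.9], 0.98)]
block []
seat []
bolt_axis []
wrench_grip []
1.2
```

View pics/s1.png

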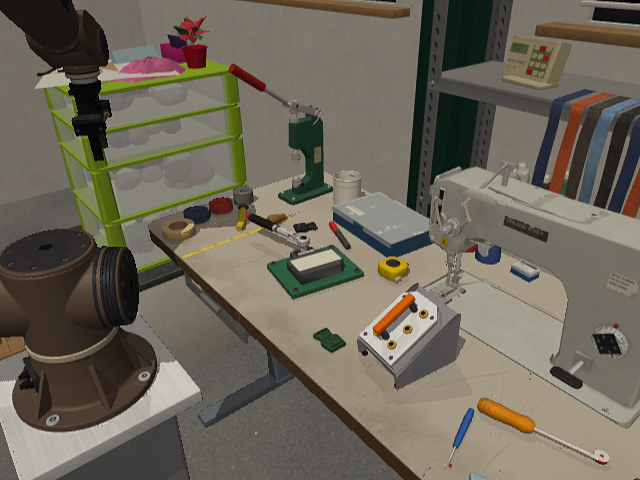

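View pics/t1.png

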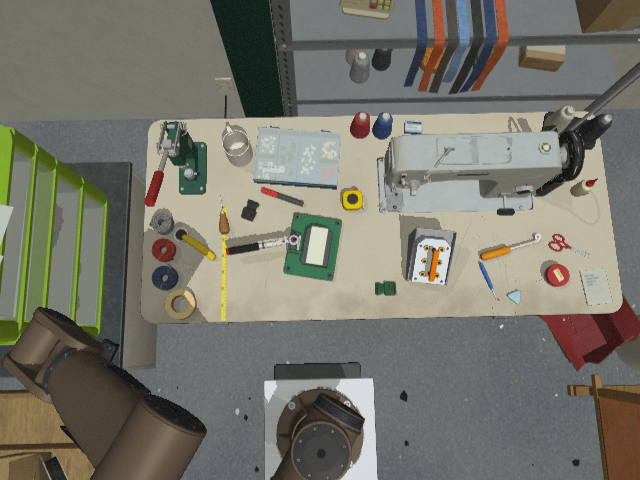

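Run:
```python
from h import *
np.set_printoptions(suppress=True,precision=4)
S=cal('scene');T=cal('top')
pts={'handle':((395.3,314),(432.7,264.1)),'plate':((404.3,331.8),(429.2,259)),'rest':((405,355.7),(426.8,258.6)),'block':((313.6,272.4),(317.3,248.2)),'bolt':((305.8,240.4),(291.2,242.7)),'grip':((261.5,222.4),(243.9,250.8))}
for k,(s,t) in pts.items():
    P=tri([ray(s,S),ray(t,T)]); print(k,P,proj(P,S)-s,proj(P,T)-t)
print('seat z.025',atz((313.1,267.1),S,.025),'block top z0',atz((317.3,248.2),T,0),'bolt',atz((291.2,242.7),T,.06),atz((305.8,240.4),S,.06),'grip',atz((243.9,250.8),T,.06),atz((261.5,222.4),S,.06))
print('top cam axes',T[1])
```

```text
handle [ 0.4633 -0.3304  0.1169] [[ 0.4588 -0.1027]] [[-0.1747  0.2402]]
plate [ 0.4868 -0.3339  0.0654] [[-0.0871  0.019 ]] [[ 0.0335 -0.0454]]
rest [ 0.4948 -0.3382  0.0058] [[ 1.5372 -0.3343]] [[-0.5788  0.8029]]
block [ 0.5329 -0.0063  0.0126] [[ 1.2243 -0.263 ]] [[-0.4903  0.8561]]
bolt [0.5521 0.0653 0.0598] [[-3.181   0.6189]] [[ 1.3669 -2.3288]]
grip [0.5241 0.2081 0.0632] [[-0.3288  0.0595]] [[ 0.1376 -0.264 ]]
seat z.025 [ 0.5317 -0.0015  0.025 ] block top z0 [ 0.5377 -0.008   0.    ] bolt [0.5451 0.0694 0.06  ] [0.5598 0.0625 0.06  ] grip [0.5239 0.2089 0.06  ] [0.5282 0.2131 0.06  ]
top cam axes [[-0.0225 -0.9997  0.0024]
 [-0.9792  0.0215 -0.2016]
 [ 0.2015 -0.0069 -0.9795]]
```

The scene view shows the plate on its rest (handle at about 395,314), the block at 313,267 and the wrench grip at 262,222. The top view (up = +x, left = +y) shows the handle at 433,264, the block at 315,247, the bolt at 292,241 and the grip at 244,249. Next I'll take close wrist views.

```bash
cat >> h.py <<'E'
def fr(z,y):
    z=np.array(z,float)/np.linalg.norm(z); y=np.array(y,float); y-=z*(y@z); y/=np.linalg.norm(y)
    return np.c_[np.cross(y,z),y,z]
E
python3 - <<'E'
from h import *
np.set_printoptions(suppress=True,precision=3)
R=robot.get_orientation(); p=robot.get_position(); c=cal('wrist')
off=np.array(R).T@((-c[1].T@c[2])-p); print(np.array(R),off, 'cam z in tool',np.array(R).T@c[1][2])
for y in ([0,1,0],[0,-1,0]):
    F=fr([0,0,-1],y)
    for P in ([.5,.06,.33],[.45,-.33,.33]):
        print(y,P,robot.inverse_kinematics(P,F))
F=fr([0,0,-1],[0,1,0])
q1=robot.inverse_kinematics([.5,.06,.33],F); q2=robot.inverse_kinematics([.5,.06,.33],fr([0,0,-1],[0,-1,0]))
best=[0,1,0] if abs(q1[5])<abs(q2[5]) else [0,-1,0]
F=fr([0,0,-1],best); print(best)
def view(P,f,labs):
    robot.movep(P-F@(off*[1,1,0]),F); save('wrist',f); c=cal('wrist'); print(c)
    for l in labs:
        r=robot.spot_point('wrist',l); print(l,[(np.round(q['at'],1).tolist(),round(q['confidence'],2)) for q in r[:2]])
        r=robot.silhouettes('wrist',l)
        if r: np.save('pics/%s_%s.npy'%(f[:2],l),r[0]['pixels'])
    np.savez('pics/'+f[:2]+'c.npz',K=c[0],R=c[1],t=c[2])
view(np.array([.55,.08,.33]),'wb.png',['block','seat','bolt_axis','wrench_grip'])
view(np.array([.48,-.33,.36]),'wr.png',['plate','plate_handle','rest'])
print(robot.get_t())
E
```

```text
[[-0.907  0.42   0.   ]
 [ 0.42   0.907  0.   ]
 [-0.     0.    -1.   ]] [ 0.084 -0.001 -0.093] cam z in tool [-0.298  0.001  0.955]
[0, 1, 0] [0.5, 0.06, 0.33] [-0.012  0.277  1.799 -0.     1.065 -1.583]
[0, 1, 0] [0.45, -0.33, 0.33] [-0.751  0.358  1.676 -0.     1.108 -2.322]
[0, -1, 0] [0.5, 0.06, 0.33] [-0.012  0.277  1.799 -0.     1.065  1.559]
[0, -1, 0] [0.45, -0.33, 0.33] [-0.751  0.358  1.676 -0.     1.108  0.82 ]
[0, -1, 0]
(array([[371.648,   0.   , 320.381],
       [  0.   , 371.648, 237.69 ],
       [  0.   ,   0.   ,   1.   ]]), array([[ 0.002, -1.   , -0.   ],
       [-0.955, -0.002,  0.297],
       [-0.297, -0.   , -0.955]]), array([0.077, 0.4  , 0.567]))
block [([134.0, 396.7], 0.83)]
seat [([137.1, 397.1], 0.98)]
bolt_axis [([123.5, 336.3], 0.59), ([137.1, 96.6], 0.4)]
wrench_grip []
(array([[371.648,   0.   , 320.381],
       [  0.   , 371.648, 237.69 ],
       [  0.   ,   0.   ,   1.   ]]), array([[ 0.001, -1.   , -0.001],
       [-0.955, -0.002,  0.296],
       [-0.296,  0.   , -0.955]]), array([-0.332,  0.324,  0.575]))
plate [([119.4, 318.5], 0.75)]
plate_handle [([153.2, 319.6], 0.97)]
rest []
5.4583
```

View pics/wb.png

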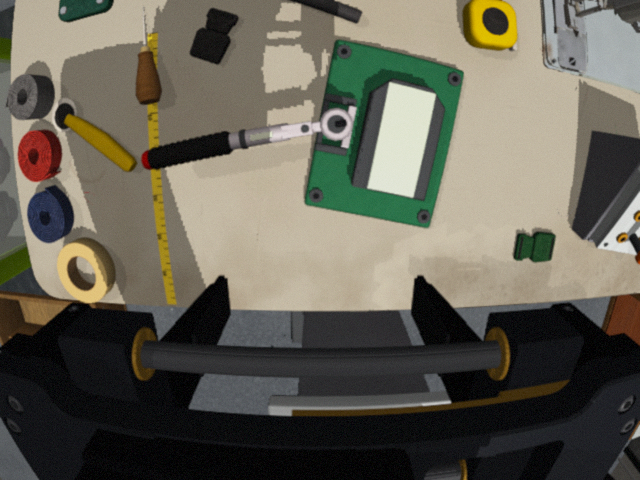

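View pics/wr.png

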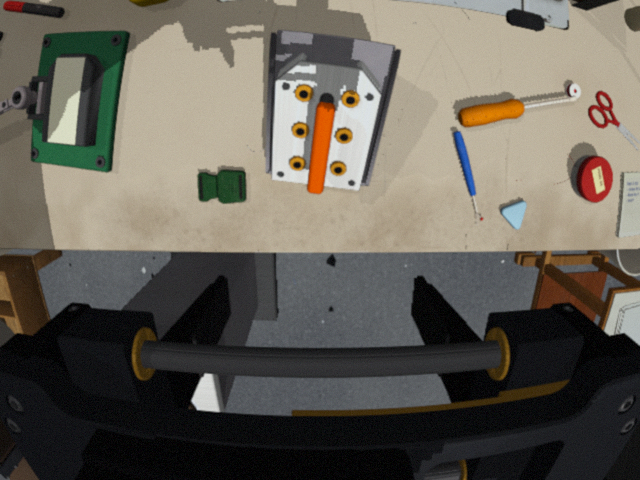

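The block's cut corners point away from the robot (top edge, 375–440, 85). Its base corners are at about (337,40), (465,70), (430,227) and (305,204), and the wrench runs from (337,125) to (145,160). In the second view the handle runs from (317,190) to (326,100). I'll fit models to the colour masks.

```bash
cat > fit.py <<'E'
from h import *
from scipy.optimize import minimize
np.set_printoptions(suppress=True,precision=4)
def load(f): return cv2.cvtColor(cv2.imread('pics/'+f),cv2.COLOR_BGR2HSV)
def wc(n): z=np.load('pics/%sc.npz'%n); return z['K'],z['R'],z['t']
def comp(m,uv,k=0):
    m=m.astype(np.uint8)
    n,l,s,_=cv2.connectedComponentsWithStats(m); 
    ys,xs=np.nonzero(m); i=np.argmin(np.hypot(xs-uv[0],ys-uv[1])); return l==l[ys[i],xs[i]]
def hullmask(m):
    pts=np.argwhere(m)[:,::-1].astype(np.int32); o=np.zeros(m.shape,np.uint8); cv2.fillConvexPoly(o,cv2.convexHull(pts),1); return o>0
def box(x0,x1,y0,y1,z0,z1): return np.array([[x,y,z] for x in(x0,x1) for y in(y0,y1) for z in(z0,z1)])
def rend(uv,x0,y0,w,h,s=6):
    hl=cv2.convexHull(((uv-[x0,y0]+.5)*s-.5).astype(np.float32)); o=np.zeros((h*s,w*s),np.uint8)
    cv2.fillConvexPoly(o,np.round(hl*16).astype(np.int32),255,shift=4); return cv2.resize(o,(w,h),interpolation=cv2.INTER_AREA)/255.
def cost(W,views):
    e=0
    for m,c,f in views:
        ys,xs=np.nonzero(m); x0,y0=xs.min()-12,ys.min()-12; x0=max(x0,0);y0=max(y0,0); w,h=xs.max()+12-x0,ys.max()+12-y0
        sub=m[y0:y0+h,x0:x0+w].astype(float)
        r=rend(proj(W,c,f),x0,y0,sub.shape[1],sub.shape[0]); e+=np.abs(r-sub).sum()/np.sqrt(sub.sum())
    return e
def Rz(a): return np.array([[np.cos(a),-np.sin(a),0],[np.sin(a),np.cos(a),0],[0,0,1]])
def Ry(a): return np.array([[np.cos(a),0,np.sin(a)],[0,1,0],[-np.sin(a),0,np.cos(a)]])
def solve(fun,x0,d):
    sx=np.vstack([x0]+[np.array(x0)+np.eye(len(x0))[i]*d[i] for i in range(len(x0))])
    for _ in range(2):
        r=minimize(fun,sx[0],method='Nelder-Mead',options=dict(initial_simplex=sx,xatol=1e-5,fatol=1e-3,maxiter=500)); sx=np.vstack([r.x]+[r.x+np.eye(len(x0))[i]*d[i]*.5 for i in range(len(x0))])
    return r.x,r.fun
E
python3 - <<'E'
from fit import *
S,T=cal('scene'),cal('top'); A,B=wc('wb'),wc('wr')
org=lambda I:(I[...,0]>=5)&(I[...,0]<=14)&(I[...,1]>190)&(I[...,2]>70)
I={k:load(k+'.png') for k in('s1','t1','wb','wr')}
hv=[(comp(org(I['s1']),(395,314)),S,False),(comp(org(I['t1']),(433,264)),T,False),(comp(org(I['wr']),(320,150)),B,True)]
print('orange',[int(v[0].sum()) for v in hv])
H=box(-.047,.047,-.008,.008,-.007,.007)
W=lambda p:H@(Rz(p[3])@Ry(-np.pi/6)).T+p[:3]
for vs in (hv,hv[1:],hv[::2],hv[2:]):
    r=solve(lambda p:cost(W(p),vs),[.463,-.33,.117,-.1],[.01,.01,.01,.1]); print('handle',r)
    print([cost(W(r[0]),[v]).round(2) for v in hv])
gr=lambda I:(I[...,0]>=65)&(I[...,0]<=90)&(I[...,1]>110)&(I[...,2]>40)
gv=[]
for k,uv,c,f in(('s1',(285,288),S,False),('t1',(325,220),T,False),('wb',(330,190),A,True),('wr',(110,130),B,True)):
    m=comp(gr(I[k]),uv); gv.append((hullmask(m),c,f)); ys,xs=np.nonzero(m); print(k,xs.min(),xs.max(),ys.min(),ys.max())
G=box(-.095,.095,-.063,.087,0,.016)
W2=lambda p:G@Rz(p[2]).T+[p[0],p[1],0]
for vs in (gv,gv[2:3],gv[1:2],gv[:1],gv[3:]):
    r=solve(lambda p:cost(W2(p),vs),[.535,-.004,-.15],[.01,.01,.1]); print('block',r,[cost(W2(r[0]),[v]).round(2) for v in gv])
E
```

```text
orange [494, 58, 1471]
handle (array([ 0.4582, -0.3305,  0.1178, -0.1299]), np.float64(37.09222125106075))
[np.float64(7.13), np.float64(22.46), np.float64(7.5)]
handle (array([ 0.458 , -0.3309,  0.0938, -0.124 ]), np.float64(26.848987435745386))
[np.float64(40.14), np.float64(23.82), np.float64(3.03)]
handle (array([ 0.4582, -0.3309,  0.1185, -0.1126]), np.float64(14.794735124890781))
[np.float64(7.12), np.float64(22.73), np.float64(7.68)]
handle (array([ 0.4572, -0.3309,  0.0886, -0.124 ]), np.float64(2.8601744880011317))
[np.float64(44.97), np.float64(24.15), np.float64(2.86)]
s1 267 362 247 298
t1 284 340 213 279
wb 306 462 40 226
wr 32 125 32 170
block (array([ 0.5404, -0.0052, -0.1861]), np.float64(18.589844280562314)) [np.float64(5.3), np.float64(2.35), np.float64(2.61), np.float64(8.33)]
block (array([ 0.5402, -0.0056, -0.186 ]), np.float64(2.452209887699936)) [np.float64(5.51), np.float64(2.34), np.float64(2.45), np.float64(8.72)]
block (array([ 0.5415, -0.006 , -0.187 ]), np.float64(2.235417874655326)) [np.float64(5.49), np.float64(2.24), np.float64(3.69), np.float64(9.84)]
block (array([ 0.5417, -0.0012, -0.1812]), np.float64(4.864255897950539)) [np.float64(4.86), np.float64(4.71), np.float64(10.0), np.float64(6.2)]
block (array([ 0.5406,  0.0011, -0.1647]), np.float64(5.366351406658519)) [np.float64(5.26), np.float64(6.35), np.float64(14.62), np.float64(5.37)]
```

Run:
```python
from fit import *
S,T=cal('scene'),cal('top'); B=wc('wr')
def dr(f,c,fi,p,x0,y0,w,h,s):
    im=cv2.imread('pics/'+f)[y0:y0+h,x0:x0+w]; im=cv2.resize(im,None,fx=s,fy=s,interpolation=cv2.INTER_NEAREST)
    R=Rz(p[3])@Ry(-np.pi/6); O=p[:3]-R[:,2]*.064
    hb=box(-.047,.047,-.008,.008,.057,.071); 
    for q,col in((hb[1::2],(255,0,0)),(hb[::2],(255,255,0)),(np.array([[-.068,-.048,.03],[-.068,.048,.03],[.068,-.048,.03],[.068,.048,.03]]),(0,0,255))):
        uv=((proj(q@R.T+O,c,fi)-[x0,y0]+.5)*s).astype(int)[[0,1,3,2]]; cv2.polylines(im,[uv],True,col,1)
    return im
p=np.array([.4605,-.3305,.1175,-.124])
a=dr('wr.png',B,True,p,250,20,170,190,3)[:,:430]; b=dr('s1.png',S,False,p,350,275,120,120,3); 
o=np.zeros((570,800,3),np.uint8); o[:a.shape[0],:a.shape[1]]=a; o[:b.shape[0],435:795]=b
c=dr('t1.png',T,False,p,400,220,60,70,3); o[360:570,435:615]=c
cv2.imwrite('pics/ov.png',o)
```

```text
(no output)
```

View pics/ov.png

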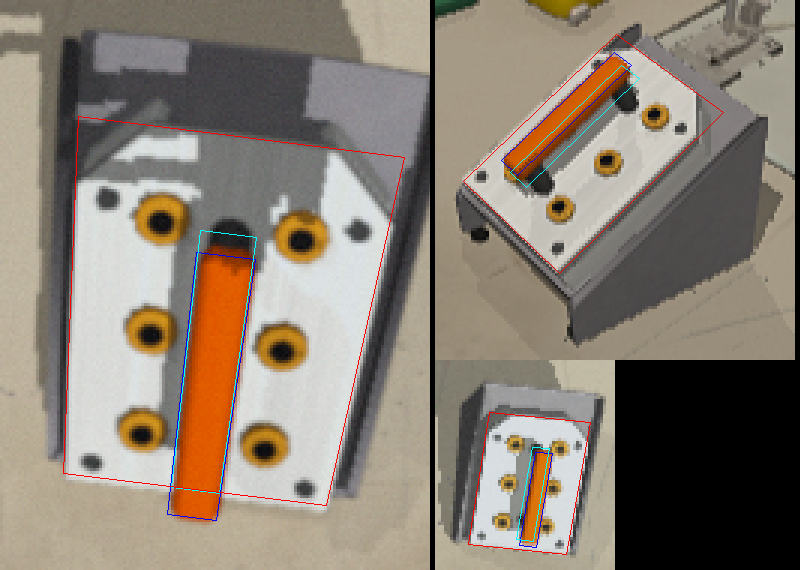

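The overlay agrees with all three views to about 1–2 mm. I'll grasp and lift.

Run:
```python
from fit import *
p=np.array([.4603,-.3312,.1175]); yaw=-.124
R=Rz(yaw)@Ry(-np.pi/6); n=R[:,2]; F=np.c_[R[:,0],-R[:,1],-R[:,2]]
print(np.linalg.det(F)); tcp=lambda d:p+n*(.059+d)
for d in(.1,0): print(robot.inverse_kinematics(tcp(d),F))
robot.movep(tcp(.1),F); 
print(robot.move_linear(tcp(0),rate=.08,f_stop=10)); print('f0',robot.get_wrist_force(), (robot.get_position()-tcp(0)))
robot.gripper_to(0.0); print('gap',robot.get_finger_gap(),robot.get_finger_force(),robot.get_wrist_force())
robot.move_linear(tcp(.04),rate=.05); print('f',robot.get_wrist_force(),robot.get_wrist_torque())
robot.move_linear(tcp(.04)+[0,0,.08],rate=.1)
print('f',robot.get_wrist_force(),robot.get_finger_gap(),robot.get_t())
save('scene','s2.png'); save('wrist','w2.png')
```

```text
1.0
[-0.9836  0.2981  2.1101  0.8433  0.5319  0.0137]
[-0.8998  0.4999  2.1028  1.1951  0.3859 -0.3017]
False
f0 [-1.2727 -0.2578  0.0977] [-0.     -0.      0.0003]
gap 0.015992728010974348 29.996687471866608 [-0.3076  1.1932  1.338 ]
f [-0.002   0.376  -3.1284] [ 0.0363  0.7757 -0.0117]
f [-0.134   0.1359 -3.8405] 0.01582955155957825 10.8
```

View pics/w2.png

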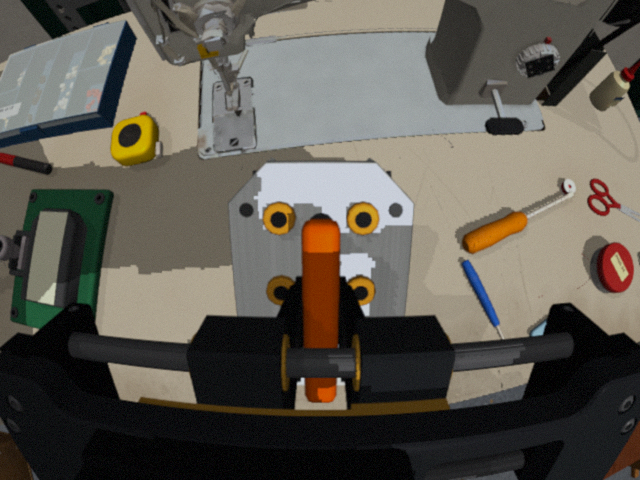

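Plate is held squarely in the gripper (handle end at 321,220; plate edge at row 161). I'll check its offset in the tool frame, level it, carry it over the block and measure again.

```bash
cat > pl.py <<'E'
from fit import *
BX,BY,BA=.5404,-.0052,-.186
def pred(dx=0,th=0,dz=0):
    """pixel predictions of plate features in the wrist camera, plate slid dx along tool x, pitched th, dz along the plate normal"""
    c=cal('wrist'); F=np.array(robot.get_orientation()); P=np.array(robot.get_position())
    R=np.c_[F[:,0],-F[:,1],-F[:,2]]@Ry(th); H=P+F[:,2]*(.059-dz)+F[:,0]*dx
    q=np.array([[.068,0,-.034],[.047,0,.007],[.04,.048,-.034],[.04,-.048,-.034],[-.047,0,.007]])
    return proj(q@R.T+H,c,True)
E
python3 - <<'E'
from pl import *
print(pred().round(1).tolist(),'dx5',pred(.005).round(1).tolist(),'th.05',pred(0,.05).round(1).tolist(),'dz3',pred(0,0,.003).round(1).tolist())
R=Rz(BA); F=np.c_[R[:,0],-R[:,1],-R[:,2]]
P=np.array([BX,BY,.148+.07]); print(robot.inverse_kinematics(P,F))
robot.movep(P,F); robot.pause(.2)
print('f',robot.get_wrist_force(),robot.get_wrist_torque(),robot.get_finger_gap(),robot.get_t())
print(pred().round(1).tolist())
im=save('wrist','w3.png'); save('scene','s3.png'); save('top','t3.png')
for l in['seat','block','plate','plate_handle','bolt_axis']:
  for n in('wrist','scene','top'):
    r=robot.spot_point(n,l); print(n,l,[(np.round(q['at'],1).tolist(),round(q['confidence'],2)) for q in r[:1]])
E
```

```text
[[317.9, 158.6], [317.3, 219.7], [226.7, 213.5], [409.6, 213.5], [317.9, 399.5]] dx5 [[317.9, 148.6], [317.2, 207.6], [226.1, 204.2], [410.2, 204.1], [317.9, 392.4]] th.05 [[318.0, 161.5], [317.3, 217.6], [227.7, 215.8], [408.6, 215.8], [317.9, 402.0]] dz3 [[317.9, 159.1], [317.2, 221.6], [225.3, 214.9], [410.9, 214.8], [317.9, 403.4]]
[-0.1319  0.4635  1.8486 -0.      0.8295  1.6249]
f [-0.2735 -1.1719 -4.3574] [-0.0072  0.1532  0.0102] 0.015896438691081954 12.4083
[[317.9, 158.3], [317.2, 219.4], [226.5, 213.2], [409.6, 213.3], [317.8, 399.4]]
wrist seat []
scene seat [([264.3, 315.4], 0.77)]
top seat []
wrist block []
scene block [([273.5, 314.5], 0.81)]
top block []
wrist plate [([272.0, 320.0], 0.57)]
scene plate [([240.4, 316.4], 0.65)]
top plate []
wrist plate_handle [([321.3, 319.9], 0.88)]
scene plate_handle [([216.3, 317.9], 0.8)]
top plate_handle []
wrist bolt_axis [([246.2, 223.1], 0.86)]
scene bolt_axis [([240.1, 302.8], 0.66)]
top bolt_axis [([242.5, 291.9], 0.68)]
```

View pics/w3.png

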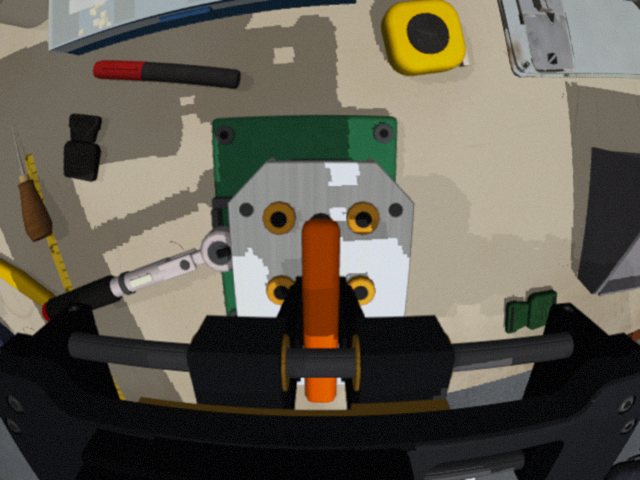

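Run:
```python
from pl import *
c=cal('wrist')
I=load('w3.png'); g=(I[...,0]>=60)&(I[...,0]<=90)&(I[...,1]>100)
for r in(135,150,165,175): 
    xs=np.nonzero(g[r,195:420])[0]+195; print(r,xs.min(),xs.max())
for u in(250,280,310,340,365):
    ys=np.nonzero(g[90:160,u])[0]+90; print('col',u,ys.min())
def P(pts): return proj(np.array(pts)@Rz(BA).T+[BX,BY,0],c,True).round(1)
print(P([[.095,y,.016] for y in(.087,.06,.0,-.063)]).tolist())
print('right',P([[x,-.063,.016] for x in(.09,.08,.07,.05,.03)]).tolist())
print('left',P([[x,.087,.016] for x in(.09,.08,.07,.05,.03)]).tolist())
h=(I[...,0]>=4)&(I[...,0]<=14)&(I[...,1]>190)
for r in(240,260,380): xs=np.nonzero(h[r,290:350])[0]+290; print('bar',r,xs.min(),xs.max())
F=np.array(robot.get_orientation());T=np.array(robot.get_position())
H=T+F[:,2]*.059
for x in(.03,.02,-.035): print(proj(np.array([[x,-.008,.007],[x,.008,.007]])@np.c_[F[:,0],-F[:,1],-F[:,2]].T+H,c,True).round(1).tolist())
print('plate edge rows',[ (y) for y in [np.nonzero((I[140:175,u,1]<60))[0].min()+140 for u in(300,310,330)]])
```

```text
135 213 395
150 214 395
165 215 394
175 215 394
col 250 118
col 280 117
col 310 116
col 340 116
col 365 117
[[210.5, 115.9], [243.0, 114.1], [318.9, 112.3], [398.6, 114.1]]
right [[398.5, 120.3], [398.3, 132.7], [397.9, 145.2], [397.1, 169.8], [396.1, 194.1]]
left [[210.6, 122.0], [211.0, 134.2], [211.4, 146.4], [212.5, 170.7], [213.8, 194.6]]
bar 240 303 338
bar 260 303 338
bar 380 306 335
[[336.6, 259.0], [298.1, 259.0]]
[[336.2, 281.0], [298.6, 280.9]]
[[334.0, 381.7], [301.6, 381.6]]
plate edge rows [np.int64(159), np.int64(159), np.int64(160)]
```

Run:
```python
from pl import *
c=Rz(BA)@np.array([-.0005,.0015,0])+[BX,BY,0]
def go(z,**k):
    r=robot.move_linear(c+[0,0,.148+z],**k); print(round(z,4),r,'z',round(robot.get_position()[2]-.148,4),robot.get_wrist_force().round(2),robot.get_wrist_torque().round(3),robot.get_finger_gap()); return r
go(.07,rate=.05); go(.024,rate=.1)
for z in(.016,.01,.004,.0005):
    if go(z,rate=.03,f_stop=8): break
print(robot.get_t())
```

```text
0.07 False z 0.07 [ 0.16  0.63 -2.04] [ 0.013  0.159 -0.01 ] 0.015713755450662472
0.024 False z 0.0242 [-0.15 -0.38 -2.98] [ 0.001  0.191 -0.025] 0.016129334947866003
0.016 False z 0.016 [-0.15 -0.26 -3.82] [-0.014  0.186 -0.   ] 0.015666987013656868
0.01 False z 0.0098 [-0.17  0.31 -2.96] [ 0.025  0.141 -0.015] 0.015896929515011024
0.004 False z 0.0038 [ 0.39  0.52 -3.09] [ 0.028  0.192 -0.023] 0.015747363977965577
0.0005 False z 0.0003 [-0.76 -0.13 -2.71] [ 0.009  0.156 -0.027] 0.015868506915108996
15.55
```

Run:
```python
from pl import *
p=np.array(robot.get_position())
print(robot.move_linear(p-[0,0,.003],rate=.01,f_stop=4),robot.get_position()[2]-.148,robot.get_wrist_force())
robot.gripper_to(.045); print(robot.get_finger_gap(),robot.get_wrist_force())
p=np.array(robot.get_position()); robot.move_linear(p+[0,0,.11],rate=.15)
# view of plate and wrench: camera over (.56,.06)
F=np.array(robot.get_orientation()); 
P=np.array([.60,.09,.27])-F[:,0]*.10
try: robot.move_linear(P+[0,0,.05],rate=.3)
except robot.MotionError as e: print(e)
robot.gripper_to(0)
save('wrist','w4.png'); save('scene','s4.png'); save('top','t4.png'); c=cal('wrist'); np.savez('pics/w4c.npz',K=c[0],R=c[1],t=c[2])
for l in['plate','plate_handle','bolt_axis','wrench_grip']:
  for n in('wrist','scene','top'):
    r=robot.spot_point(n,l); print(n,l,[(np.round(q['at'],1).tolist(),round(q['confidence'],2)) for q in r[:1]])
print(robot.get_position(),robot.get_t())
```

```text
False -0.0027014004528491953 [-0.6131  0.3876 -3.2103]
0.044990494796214156 [-0.843  -0.1626 -0.7797]
wrist plate [([155.9, 414.7], 0.64)]
scene plate [([261.9, 313.4], 0.7)]
top plate [([244.0, 318.4], 0.85)]
wrist plate_handle [([159.9, 436.8], 0.69)]
scene plate_handle [([242.7, 317.1], 0.63)]
top plate_handle [([243.6, 318.4], 0.64)]
wrist bolt_axis [([153.1, 357.4], 0.73)]
scene bolt_axis [([240.6, 303.7], 0.72)]
top bolt_axis []
wrist wrench_grip [([208.1, 208.5], 0.7)]
scene wrench_grip [([221.2, 259.4], 0.76)]
top wrench_grip [([247.6, 240.8], 0.49)]
[0.5017 0.1085 0.3201] 19.85
```

View pics/w4.png

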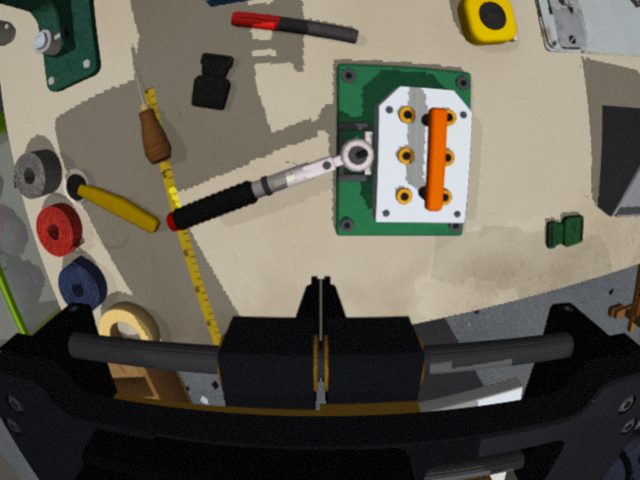

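Run:
```python
from pl import *
S,T,A=cal('scene'),cal('top'),wc('w4')
org=lambda I:(I[...,0]>=4)&(I[...,0]<=14)&(I[...,1]>180)&(I[...,2]>60)
hv=[(comp(org(load('s4.png')),(317,243)),S,False),(comp(org(load('t4.png')),(318,244)),T,False),(comp(org(load('w4.png')),(437,160)),A,True)]
print([int(v[0].sum()) for v in hv])
H=box(-.047,.047,-.008,.008,-.007,.007)
W=lambda p:H@(Rz(p[3])).T+p[:3]
for vs in (hv,hv[::2],hv[:2],hv[2:]):
    r=solve(lambda p:cost(W(p),vs),[.54,-.004,.089,-.186],[.01,.01,.01,.1]); print('handle',r,[cost(W(r[0]),[v]).round(2) for v in hv])
# pitch/roll-free scale check: plate top height from scene with xy fixed
c=Rz(BA)@np.array([-.0005,.0015,0])+[BX,BY,0]
for z in(.083,.086,.089,.092,.095,.1): print(z,[cost(W([c[0],c[1],z,BA]),[v]).round(2) for v in hv])
# wrench direction/angle
w=robot.spot_point
g=atz((208.5,208.1),A,.06,True); b=atz((357.4,153.1),A,.06,True); bm=Rz(BA)@np.array([0,.07,0])+[BX,BY,0]; 
print('bolt',b,bm,'grip',g,'r',np.linalg.norm((g-bm)[:2]),'ang',np.arctan2(*(g-bm)[1::-1])); print('q',2.2-(np.arctan2(*(g-bm)[1::-1])-BA))
```

```text
[245, 2, 1687]
handle (array([ 0.5379, -0.0054,  0.0901, -0.1404]), np.float64(122.1140305111569)) [np.float64(6.71), np.float64(101.27), np.float64(14.14)]
handle (array([ 0.5385, -0.0046,  0.0891, -0.1793]), np.float64(20.37154622151821)) [np.float64(6.69), np.float64(102.54), np.float64(13.68)]
handle (array([ 0.6808, -0.0462,  0.114 , -0.1269]), np.float64(17.06668940487162)) [np.float64(15.65), np.float64(1.41), np.float64(41.07)]
handle (array([ 0.5359, -0.0197,  0.0437, -0.1884]), np.float64(7.773991191153668)) [np.float64(23.5), np.float64(101.84), np.float64(7.77)]
0.083 [np.float64(13.74), np.float64(102.85), np.float64(22.71)]
0.086 [np.float64(8.68), np.float64(102.92), np.float64(18.47)]
0.089 [np.float64(6.7), np.float64(103.13), np.float64(15.39)]
0.092 [np.float64(6.78), np.float64(103.52), np.float64(14.82)]
0.095 [np.float64(8.96), np.float64(103.89), np.float64(15.72)]
0.1 [np.float64(17.87), np.float64(103.86), np.float64(17.59)]
bolt [0.5526 0.0621 0.06  ] [0.5533 0.0636 0.    ] grip [0.5278 0.2166 0.06  ] r 0.1550702456500798 ang 1.735999239796967
q 0.2780007602030332
```

The plate looks flat over the block in the wrist view. The wrench grip is at 208,208, the bolt at 357,153 and the orange bar centred at 437,160. I'll check the seating with a gentle fingertip press on the handle.

Run:
```python
from pl import *
c=Rz(BA)@np.array([-.0005,.0015,0])+[BX,BY,0]
robot.move_linear(c+[0,0,.20],rate=.25); robot.move_linear(c+[0,0,.184],rate=.06)
print(robot.move_linear(c+[0,0,.168],rate=.02,f_stop=5),'handle top',robot.get_position()[2]-.078,robot.get_wrist_force(),robot.get_t())
p=np.array(robot.get_position())
print(robot.move_linear(p-[0,0,.003],rate=.01,f_stop=12),'handle top',robot.get_position()[2]-.078,robot.get_wrist_force(),robot.get_t())
robot.move_linear(c+[0,0,.21],rate=.15)
print(robot.get_t())
```

```text
True handle top 0.09587854351878973 [-1.936   0.8412  7.8818] 21.65
True handle top 0.09588265814025536 [-1.8142  0.1385  6.6881] 21.8583
22.25
```

Handle top is at 95.9 mm against the 96 mm expected, so the plate is fully seated. Now the wrench.

```bash
cat > wr.py <<'E'
from pl import *
B=np.array([.5536,.0651,0]); RG=.155; Z=.123
def pose(a,gap=0,z=Z):
    u=np.array([np.cos(a),np.sin(a),0]); t=np.array([np.sin(a),-np.cos(a),0])
    F=np.c_[t,-u,[0,0,-1]]
    return B+u*RG-t*(.022+gap)+[0,0,z],F,t
E
python3 - <<'E'
from wr import *
a0=1.736
P,F,t=pose(a0,.02,.20); print(np.linalg.det(F),robot.inverse_kinematics(P,F))
for a in(1.4,1.2,1.0,.9): print(robot.inverse_kinematics(*pose(a)[:2]))
robot.movep(P,F); print(robot.get_t())
print('hit' if robot.move_linear(pose(a0,.02)[0],rate=.1,f_stop=8) else 'ok',robot.get_t())
robot.pause(.1); f=[robot.get_wrist_force() for _ in range(1)]; print(f)
hit=robot.move_linear(pose(a0,-.006)[0],rate=.03,f_stop=2.5); p=np.array(robot.get_position()); print('contact',hit,'gap left',(pose(a0)[0]-p)@t,robot.get_wrist_force()@t,robot.get_t())
E
```

```text
1.0 [ 0.2847  0.4771  1.8891 -0.      0.7753  1.6903]
[ 0.2679  0.6668  1.7681 -0.      0.7067  2.0095]
[ 0.2485  0.6953  1.6959 -0.      0.7504  2.1901]
[ 0.2223  0.7218  1.6298 -0.      0.79    2.3639]
[ 0.207   0.7339  1.5997 -0.      0.8079  2.4486]
23.1417
ok 24.0583
[array([0.5299, 0.1418, 0.1035])]
contact True gap left 0.00027466192624313253 -0.2233533832378586 24.8083
```

Run:
```python
from wr import *
a=1.736; pk=0; apk=None; low=99; L=[]; why='limit'
def rd():
    return -np.mean([np.array(robot.get_wrist_force())@t for _ in range(3)])
while a>.88:
    a-=.03 if a>1.32 else .012
    P,F,t=pose(a); robot.move_linear(P,F,rate=.08); f=rd(); L.append((round(a,3),round(f,1)))
    if f>pk: pk,apk=f,a
    if pk>7 and f<.6*pk: low=min(low,f); 
    if low<99 and (apk-a)*RG>.019: why='broken';break
    if low<99 and f>low+4: why='rise';break
    if f>22: why='force';break
print(why,pk,apk,L,robot.get_t())
```

```text
broken 11.132141697346258 1.1719999999999995 [(1.706, np.float64(0.4)), (1.676, np.float64(2.4)), (1.646, np.float64(4.0)), (1.616, np.float64(3.9)), (1.586, np.float64(5.4)), (1.556, np.float64(5.1)), (1.526, np.float64(4.4)), (1.496, np.float64(5.6)), (1.466, np.float64(5.2)), (1.436, np.float64(5.7)), (1.406, np.float64(5.5)), (1.376, np.float64(5.8)), (1.346, np.float64(6.3)), (1.316, np.float64(6.0)), (1.304, np.float64(9.0)), (1.292, np.float64(8.7)), (1.28, np.float64(8.7)), (1.268, np.float64(8.9)), (1.256, np.float64(9.5)), (1.244, np.float64(8.7)), (1.232, np.float64(9.0)), (1.22, np.float64(10.3)), (1.208, np.float64(11.0)), (1.196, np.float64(11.1)), (1.184, np.float64(10.8)), (1.172, np.float64(11.1)), (1.16, np.float64(10.5)), (1.148, np.float64(10.4)), (1.136, np.float64(9.4)), (1.124, np.float64(9.9)), (1.112, np.float64(9.8)), (1.1, np.float64(8.4)), (1.088, np.float64(8.7)), (1.076, np.float64(7.9)), (1.064, np.float64(7.0)), (1.052, np.float64(7.3)), (1.04, np.float64(7.4)), (1.028, np.float64(6.5))] 34.3083
```

Run:
```python
from wr import *
im=save('wrist','w5.png'); c=cal('wrist'); np.savez('pics/w5c.npz',K=c[0],R=c[1],t=c[2]); print(proj([B+[0,0,.06]],c,True))
```

```text
[[596.2173 261.1178]]
```

View pics/w5.png

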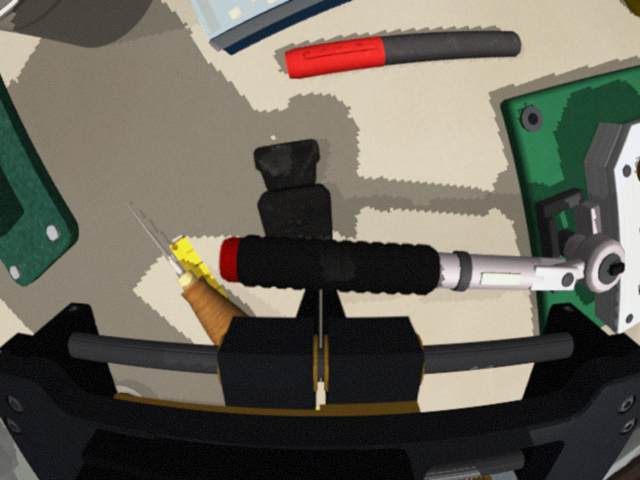

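The neck has clearly broken over: the pin at (568,279) is off the line from grip (335,265) to bolt (606,266). I'll measure the angle.

Run:
```python
from wr import *
c=wc('w5'); q=[atz(u,c,.06,True)[:2] for u in((606,266),(568,279),(245,261),(440,268),(520,272.5))]
an=lambda d:np.arctan2(d[1],d[0])
print(q); print('head',an(q[1]-q[0]),'handle',an(q[2]-q[1]),an(q[2]-q[3]),an(q[2]-q[4]),'rPin',np.linalg.norm(q[1]-q[0]))
```

```text
[array([0.546 , 0.0587]), array([0.5551, 0.0866]), array([0.6526, 0.2245]), array([0.6029, 0.1492]), array([0.5768, 0.1128])]
head 1.2549734885026818 handle 0.9555493844055764 0.9872285804250769 0.974854462037266 rPin 0.029279209095955806
```

Run:
```python
from wr import *
for a in(1.08,1.14,1.2,1.26): robot.move_linear(pose(a)[0],pose(a)[1],rate=.08); print(a,(robot.get_wrist_force()@pose(a)[2]).round(1))
robot.move_linear(pose(1.26,.03)[0],rate=.1); robot.move_linear(pose(1.26,.03,.23)[0],rate=.2)
F=pose(1.26)[1]; P=np.array(robot.get_position())
robot.move_linear(P-F[:,0]*.06+[0,0,.08],rate=.2)
save('wrist','w6.png'); save('scene','s6.png'); save('top','t6.png'); c=cal('wrist'); np.savez('pics/w6c.npz',K=c[0],R=c[1],t=c[2])
for n,cc,f in(('wrist',c,True),('scene',cal('scene'),False),('top',cal('top'),False)):
  for l in('wrench_grip','bolt_axis'):
    r=robot.spot_point(n,l)
    if r: u=r[0]['at'][::-1]; print(n,l,np.round(u,1),r[0]['confidence'],atz(u,cc,.06,f)-B)
print(robot.get_wrist_force(),robot.get_t())
```

```text
1.08 -8.3
1.14 -10.2
1.2 -10.1
1.26 0.8
wrist wrench_grip [318.7  88.5] 0.9 [0.0536 0.1451 0.06  ]
wrist bolt_axis [482.3 105.5] 0.91 [-0.0015 -0.0015  0.06  ]
scene wrench_grip [304.5 239. ] 0.71 [0.0079 0.005  0.06  ]
scene bolt_axis [305.2 241.7] 0.7 [ 0.0011 -0.0068  0.06  ]
top wrench_grip [244.9 223.8] 0.57 [0.0518 0.1412 0.06  ]
top bolt_axis [287.5 238.6] 0.94 [0.0041 0.0151 0.06  ]
[-0.4046  0.38   -0.0111] 37.6417
```

View pics/w6.png

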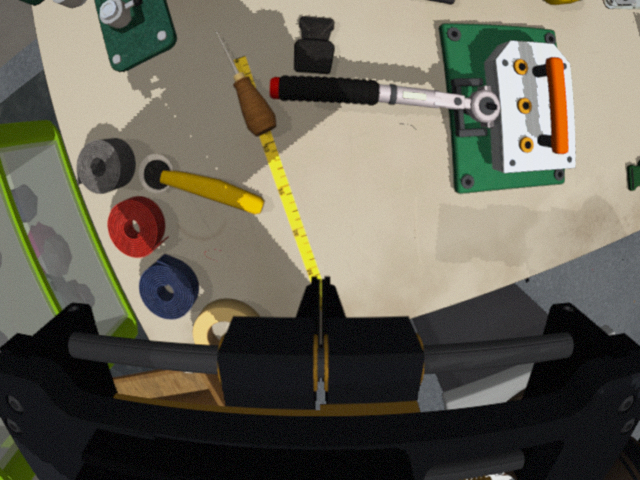

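The wrench is straight again (grip at 319,88, bolt at 484,105) and the plate lies flat on the block, with the robot clear. Handing in.

```bash
python3 -c "
from bench import robot
print(robot.job_done())"
```

```text
the job is handed in; nothing more can be done
None
```

I seated the plate flat on the block and released it, swung the torque wrench until it broke over and let it spring back straight, then handed the job in at about 38 s; no verdict came back.

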